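# Set the brake dial of a wire stand to the rider on its scale

### The arm

A 6-joint arm with a two-finger parallel gripper is mounted at the origin on the work surface. World frame = base frame: x ahead of the robot, y to its left, z up, the work surface at z = 0. Lengths are in m, angles in rad, forces in N, time in s.
With the tool pointing down it reaches from about 0.3 to 0.875 m from the base axis. Payload 6.4 kg.
Tool frame: the origin (TCP) lies at the centre of the arm's flange, where the gripper is bolted on; the fingertips stand 173 mm ahead of it and the grasp point (between the pads) lies ctrl.grip_point_offset ahead of it (ctrl.grip_point_offset is the distance from the TCP to the grasp point, in m); z points along the fingers, y is the direction in which the jaws open and shut (so a half turn about z gives the same grasp; the last joint's range is limited). The gripper opens to 85 mm and grips with 20 to 120 N. Pads are 22 mm wide; open, the fingers measure 114 mm over their backs; the gripper's body (76 mm by 85 mm) begins 54 mm behind the grasp point. The pads swing forward as they close: fully open they stand 13 mm farther back than shut.
Start: joints at [-1.51, 0.181, 1.607, -0, 1.354, -0.206], TCP at [0.152, -0.555, 0.405] pointing down, gripper open.
Joint ranges: [-2.99, 2.99], [-0.89, 2.07], [0.3, 2.58], [-1.14, 4.28], [0, 2.63], [-3.12, 3.12]. Speed limits (rad/s): [2.57, 2.57, 3.01, 3.14, 3.14, 3.14].

### API

Orientations are given as a unit quaternion [w, x, y, z].
In Python, from bench import ctrl, cams, boxes_of, landmark_of gives the robot as it stands.
- The arm moves only by the shell command python3 -m handwheel 'ROWS'. ROWS is JSON, a list of rows, each an object with "offset": the shift along the tool's x, y, z in m, a list of three; "spin": the turn about the tool's z in degrees; "grip": the opening, from 0 (shut) to 1 (fully open). A call has 1 to 20 rows; each row is the pose to reach, as a shift and turn from the pose commanded when the call began, along the tool's axes at that moment; what a row does not reach only later rows make up. A row lasts 1/8 s, in which the tool goes at most 62.5 mm and 10.7 degrees, less where a joint would pass 70% of its speed; a pose out of reach is approached as far as the arm can. A call with a gripper value outside its range is refused whole. The fingers move at their own pace and stop on an object; the grip force is fixed at half the most. Time passes only in rows, so rows that repeat a pose let the fingers close. It gives the time, the measured TCP pose, the force and the opening at its end, in the units of the state.
- ctrl.get_obs(): the state, without advancing time (a new reading comes with each control period).
- cams.camera(name): name is "scene" or "top"; returns a dict with "color" (420x560x3 uint8, red, green, blue), "camera_matrix" (3x3 intrinsics, pixels), "view" (4x4, takes a point from world to camera coordinates). Camera axes: x right, y up, looking along -z (the intrinsics and any distortion apply to the point x, -y, -z); pixel columns grow to the right and rows downward; lengths in m; the calibration is good to about 2 mm. A picture is of the moment at which its call begins. There is no depth.
- ctrl.hand_in(): hands the job in, once; it reports no verdict.
Trained networks look in a picture, given as the dict that the camera call returned (one of the last four; its "shot" number tells which), for a name from the list of things; names that differ only in an ending like _2 or _b are one class to them, and where a whole thing is asked for, a point or a joint stands for the part that bears it (a point fixed in the world has none). Each returns a list of dicts, best first, with "confidence" (0 to 1); they miss things now and then, are a little off and sometimes report something else, mostly with a low value. They report only what shows in the picture. A call takes as long as a camera call.
- boxes_of(picture, thing): "uv" ([column, row] in pixels, amid what is visible of it).
- landmark_of(picture, thing): "uv" ([column, row] in pixels: a listed point, or the origin of a listed thing).
The state is a dict: "time_s": time; "q": joint angles; "dq": joint speeds; "joint_efforts": joint torques, N m; "eef_pos": TCP position; "eef_rot": TCP orientation; "wrist_force": force on the tool from outside, world axes, zero at the start; "torque": the same for the moment, N m; "opening": opening from 0.0 (shut) to 1.0 (fully open).
Only numpy, scipy, OpenCV 4.12 (cv2) and the standard library are available. Lean on these libraries where they do the work, as an engineer would, in place of code of your own. Each camera call takes 0.05 s, during which the arm holds its last target.

### The job

Set the brake dial of the wire stand to the setting that the little dark steel wedge (the rider) marks on its scale: with the fingertips, gently push the dial's upright black post round until the black index line on the dial points straight at the tip of the rider, then take the hand away. Only push, do not pinch the post or lift or shove the stand, and leave the rider, the cup, the bowl, the thread reel and the bead loom where they are.

Things in the scene. Friction and masses are not known exactly. Their poses are not given: they have to be found in the camera images.
- stand: Wire stand: a grey flat block standing loose on rubber feet, about 2.4 kg, 196 (along its x) x 296 (along its y) x 30 mm high. Origin: on its underside, straight below the dial's axis; z up. The block reaches 98 mm from the axis towards its +x and -x, 100 mm towards +y and 196 mm towards -y, where a spool of steel wire (50 mm diameter, top 76 mm above the table, 155 mm from the dial's axis) stands on it. It is not to be lifted or shoved.
- dial (a joint): Angle of the brake dial (rad), an aluminium disc of 128 mm diameter, flat top 40 mm above the table, turning about a vertical axis on the stand. 0: index line towards the stand's +x; grows counter-clockwise seen from above; stops at -2.6 and 2.6. Light friction (about 0.05 N m): it stays where it is left.
- axis (a point): Centre of the dial's flat top, on its axis (a 3 mm high, 18 mm wide steel hub stands there).
- index (a point): Outer end of the dial's black radial index line (4 mm wide, from 19 mm off the axis to the rim), at the rim, 64 mm from the axis, at the height of the dial's flat top.
- post (a point): Centre of the top of the dial's black round finger post: 16 mm diameter, standing 24 mm above the dial's flat top (top 64 mm above the table), 44 mm from the axis, on the side opposite to the index line. Fixed to the dial, turns with it.
- target (a point): The target: where the rider's tip points, at the dial's rim, 64 mm from the axis, level with the dial's flat top. The rider is a dark steel wedge, 18 mm wide at its back (97 mm from the axis), narrowing to a 2 mm tip at the dial's rim, top 41 mm above the table, fitted stiffly on the white scale ring; leave it there. At the start it is 0.9 to 2.8 rad counter-clockwise of the index.
- cup: Orange plastic cup, 72 mm diameter, 95 mm high, standing loose beside the stand. Origin: centre of its underside. Leave alone.
- bowl: White plastic bowl, 110 mm diameter, 55 mm high, loose. Origin: centre of its underside. Leave alone.
- thread: Small green thread reel, 34 mm diameter, 45 mm high, standing loose on the robot's side of the stand. Origin: centre of its underside. Leave alone.
- loom: Wooden bead-loom frame, 146 (x) x 116 (y) x 18 mm high, lying loose beyond the stand. Origin: centre of its underside. Leave alone.

How it is judged:
By the outcome, as a careful person would: the job done as asked, in the order asked, and still so for the second after the job is handed in, with the robot touching nothing.
It also fails if it takes over 48 s, if anything falls off the work surface, if the arm or the gripper's body presses on something with over 40 N, if the wrist force passes 120 N, or if a joint passes its speed limit or range.

## Working session

There is one attempt and no reset: what is moved stays moved. The work goes in short steps, Python scripts to look and compute and a shell command to move; the robot and the scene stay as the last step left them, time stands still between calls to the robot, and variables do not carry over. Pictures are saved under pics/ and viewed, and the job is handed in when it is done.

```bash
mkdir -p pics; cat > h.py <<'E'
import numpy as np, cv2
from bench import ctrl,cams,boxes_of,landmark_of
def ray(p,uv):
    K=np.array(p["camera_matrix"]);V=np.array(p["view"])
    d=np.linalg.inv(K)@np.array([uv[0],uv[1],1.]);d=np.array([d[0],-d[1],-d[2]])
    R=V[:3,:3];return -R.T@V[:3,3],R.T@d
def at(p,uv,z):
    c,d=ray(p,uv);return c+d*(z-c[2])/d[2]
def proj(p,X):
    V=np.array(p["view"]);x=V[:3,:3]@np.array(X)+V[:3,3];q=np.array(p["camera_matrix"])@np.array([x[0],-x[1],-x[2]]);return q[:2]/q[2]
E
python3 - <<'E'
from h import *
o=ctrl.get_obs();print({k:np.round(v,3) for k,v in o.items()},ctrl.grip_point_offset)
Z=dict(axis=.04,index=.04,post=.064,target=.04,cup=0,bowl=0,thread=0,loom=0,stand=0)
for n in("top","scene"):
    p=cams.camera(n);cv2.imwrite(f"pics/{n}1.png",p["color"][:,:,::-1]);print(n,[k for k in p if k!='color'],np.round(ray(p,(280,210))[0],3))
    for t,z in Z.items():
        for r in landmark_of(p,t)[:2]:print(t,np.round(r["uv"],1),round(r["confidence"],2),np.round(at(p,r["uv"],z),4))
E
```

```text
{'time_s': np.float64(0.0), 'q': array([-1.51 ,  0.182,  1.608, -0.   ,  1.354, -0.206]), 'dq': array([-0.001,  0.002, -0.   ,  0.001,  0.002,  0.001]), 'joint_efforts': array([-1.0000e-03, -4.4486e+01, -3.5135e+01, -0.0000e+00,  9.0000e-03,
       -0.0000e+00]), 'eef_pos': array([ 0.152, -0.554,  0.404]), 'eef_rot': array([-0.001,  0.991,  0.133,  0.   ]), 'wrist_force': array([-1.159, -0.138, -0.54 ]), 'torque': array([ 0.042,  0.02 , -0.015]), 'opening': np.float64(1.003)} 0.1547
top ['camera_matrix', 'view', 'shot'] [ 0.506 -0.113  1.366]
axis [209.6 218.1] 0.75 [0.5916 0.098  0.04  ]
axis [152.3 234.4] 0.42 [0.5435 0.255  0.04  ]
index [231.4 227.3] 0.69 [0.5673 0.0368 0.04  ]
index [390.9 244.3] 0.58 [ 0.5289 -0.403   0.04  ]
post [199.1 208.8] 0.8 [0.6149 0.1237 0.064 ]
target [229.4 227.2] 0.61 [0.5675 0.0424 0.04  ]
target [215.1 194.6] 0.41 [0.6574 0.0849 0.04  ]
cup [150.7 234.2] 0.78 [0.5452 0.2707 0.    ]
cup [390.4 243.8] 0.42 [ 0.5309 -0.4104  0.    ]
bowl [392.3 244.1] 0.6 [ 0.5302 -0.4158  0.    ]
thread [232.7 272.2] 0.63 [0.4425 0.034  0.    ]
thread [200.  210.8] 0.34 [0.6146 0.1325 0.    ]
loom [220.3 143. ] 0.74 [0.8126 0.0806 0.    ]
loom [152.7 237.2] 0.3 [0.5367 0.2646 0.    ]
stand [215.5 217.2] 0.92 [0.5971 0.0876 0.    ]
scene ['camera_matrix', 'view', 'shot'] [1.408 0.073 0.662]
index [339.7 228.8] 0.97 [0.5649 0.0352 0.04  ]
post [383.6 235.2] 0.67 [0.5992 0.1312 0.064 ]
target [358.5 262.7] 0.61 [0.6733 0.0856 0.04  ]
cup [441.6 252.7] 0.68 [0.5491 0.2676 0.    ]
bowl [161.8 209.9] 0.76 [ 0.5323 -0.4216  0.    ]
thread [344.  213.2] 0.52 [0.4417 0.0364 0.    ]
loom [347.4 324.7] 0.82 [0.809  0.0791 0.    ]
stand [361.3 250.9] 0.64 [0.5835 0.0897 0.    ]
```

```bash
python3 - <<'E'
import cv2
a=cv2.imread("pics/top1.png")[130:290,110:290];cv2.imwrite("pics/top1c.png",cv2.resize(a,None,fx=3.7,fy=3.7,interpolation=cv2.INTER_CUBIC))
a=cv2.imread("pics/scene1.png")[170:320,260:460];cv2.imwrite("pics/scene1c.png",cv2.resize(a,None,fx=4,fy=4,interpolation=cv2.INTER_CUBIC))
E
```

```text
(no output)
```

View pics/top1c.png

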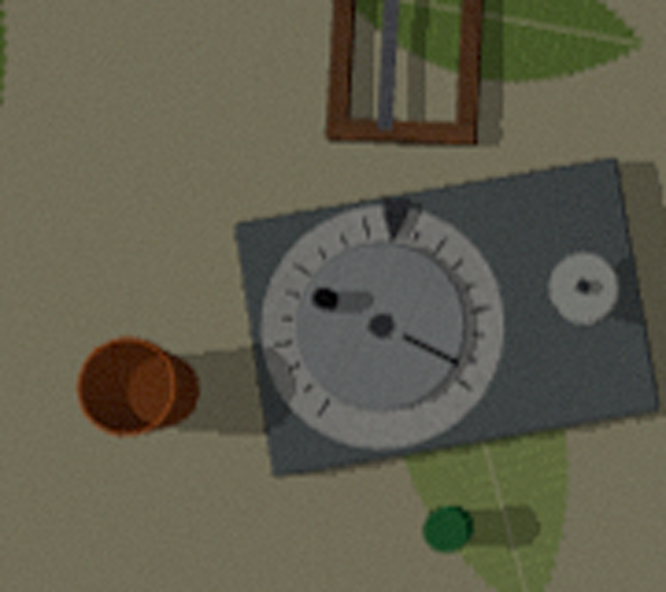

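View pics/scene1c.png

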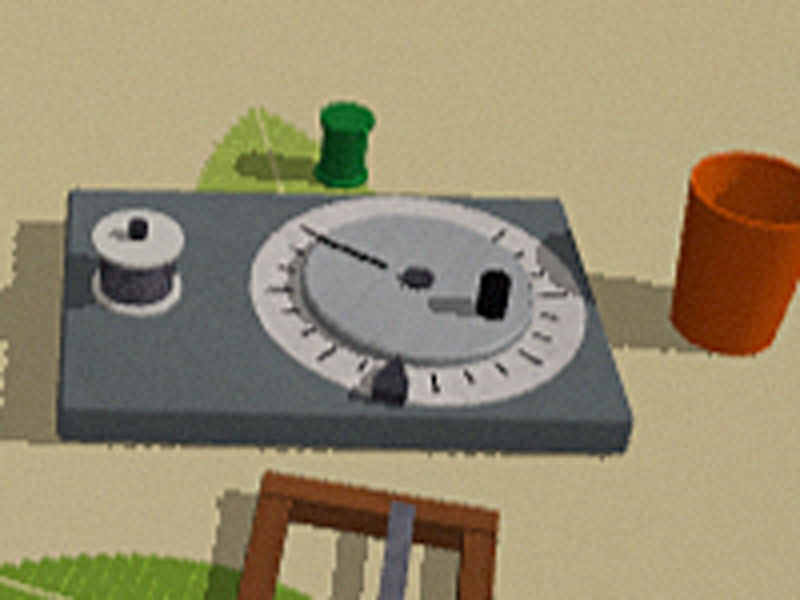

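View pics/scene1.png

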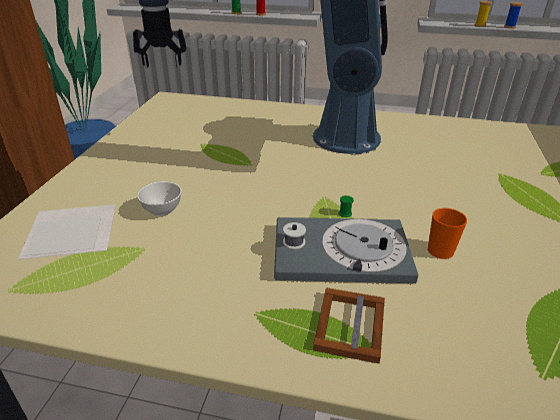

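The top view shows the hub at about (213,218), the rider tip at about (217.5,195), the index end at about (234,228) and the post top at about (198,210.5). The top detector's axis point, about 3 px left of the hub, looks off. I'll refine these by fitting the dial.

```bash
cat > fit.py <<'E'
from h import *
from scipy.optimize import least_squares
import sys
def measure(tops,scenes,uv):
    # uv: list of (pic, name, uv, weight); unknown: cx,cy, dial ang, target ang
    def f(v):
        c=np.array([v[0],v[1],.04]);u=lambda a:np.array([np.cos(a),np.sin(a),0])
        P=dict(axis=c+[0,0,.003],index=c+.064*u(v[2]),post=c-.044*u(v[2])+[0,0,.024],target=c+.064*u(v[3]))
        return np.concatenate([(proj(p,P[n])-q)*w for p,n,q,w in uv])
    s=least_squares(f,[.594,.09,-2,-.2],loss="soft_l1");return s.x,f(s.x).reshape(-1,2)
E
python3 - <<'E'
from fit import *
pt=cams.camera("top");ps=cams.camera("scene")
T=lambda x,y:(110+x/3.7-.4,130+y/3.7-.4); S=lambda x,y:(260+x/4-.4,170+y/4-.4)
uv=[(pt,"axis",T(381,325),1),(pt,"index",T(459,363),1),(pt,"post",T(325,298),1),(pt,"target",T(398,241),1),
(ps,"axis",S(417,275),1),(ps,"index",S(303,228),1),(ps,"post",S(495,277),1),(ps,"target",S(399,358),1)]
for sel in(uv,uv[:4],uv[4:]):
    v,r=measure(0,0,sel);print(np.round(v,4),np.degrees(v[2:]));print(np.round(r,1).tolist())
E
```

```text
[ 0.5932  0.0892 -1.9974 -0.0662] [-114.44103345   -3.79347575]
[[0.1, 0.1], [-0.1, -0.2], [-0.4, -0.1], [-2.1, -0.0], [-0.9, 0.2], [2.4, 2.4], [-0.9, -0.4], [-0.6, -1.4]]
[ 0.5933  0.0887 -2.003  -0.1492] [-114.76248343   -8.54687631]
[[0.2, 0.1], [0.0, -0.1], [-0.2, -0.2], [-0.0, 0.2]]
[ 0.5939  0.0896 -1.975  -0.0482] [-113.15781767   -2.76037838]
[[-0.7, 0.4], [2.2, 2.9], [-0.5, -0.4], [0.1, -1.1]]
```

```bash
python3 - <<'E'
from h import *
import cv2
# average many frames? each costs 0.05s
t=np.mean([cams.camera("top")["color"].astype(float) for _ in range(6)],0)
s=np.mean([cams.camera("scene")["color"].astype(float) for _ in range(6)],0)
np.savez("avg1.npz",t=t,s=s)
a=np.clip(t[180:215,200:245]*1.7,0,255).astype(np.uint8)[:,:,::-1];cv2.imwrite("pics/t2.png",cv2.resize(a,None,fx=16,fy=16,interpolation=cv2.INTER_NEAREST))
a=np.clip(s[215:280,320:400]*1.2,0,255).astype(np.uint8)[:,:,::-1];cv2.imwrite("pics/s2.png",cv2.resize(a,None,fx=9,fy=9,interpolation=cv2.INTER_NEAREST))
E
```

```text
(no output)
```

View pics/t2.png

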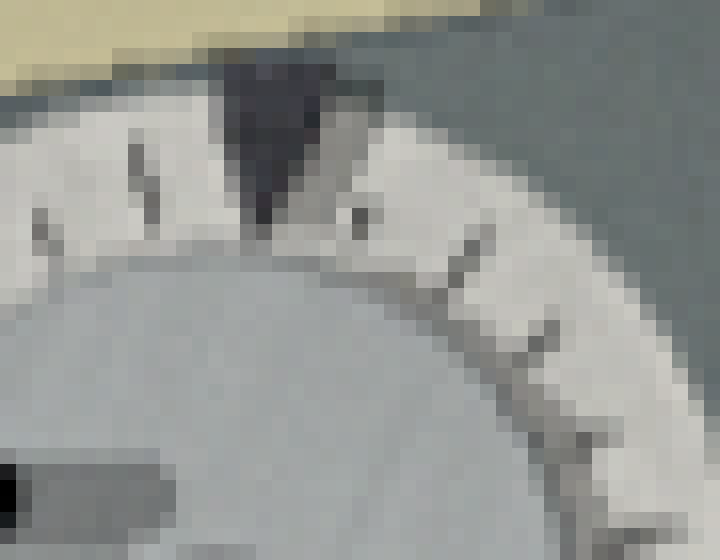

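View pics/s2.png

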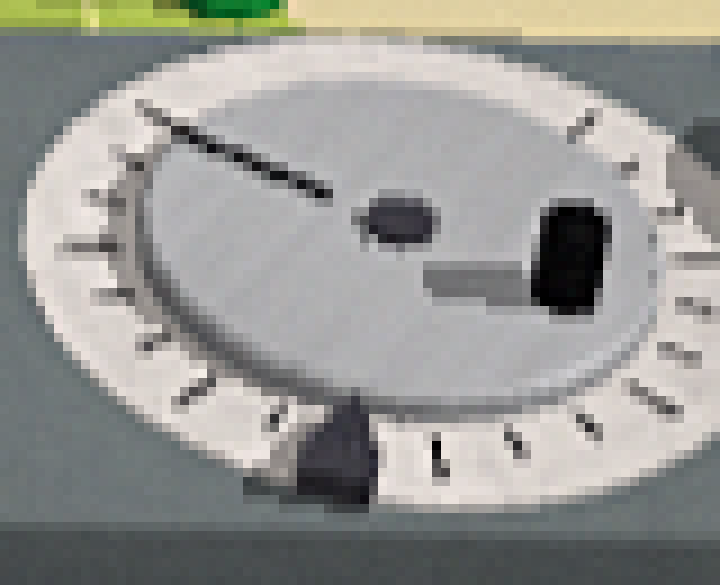

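```bash
python3 - <<'E'
from h import *
import cv2
t=np.load("avg1.npz")["t"]
a=np.clip(t[198:240,185:245]*1.7,0,255).astype(np.uint8)[:,:,::-1];cv2.imwrite("pics/t3.png",cv2.resize(a,None,fx=13,fy=13,interpolation=cv2.INTER_NEAREST))
E
```

```text
(no output)
```

View pics/t3.png

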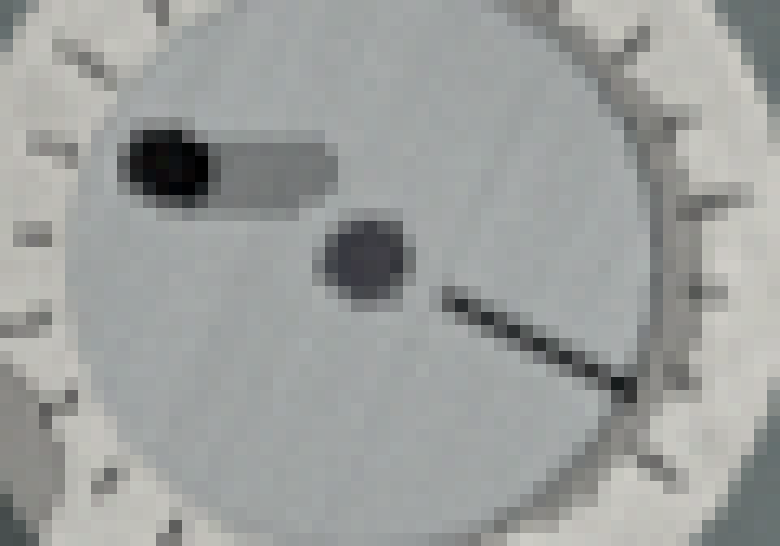

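```bash
python3 - <<'E'
from fit import *
pt=cams.camera("top");ps=cams.camera("scene")
uv=[(pt,"axis",(212.6,217.5),1),(pt,"index",(233.3,227.7),1),(pt,"post",(197.2,210.1),1),(pt,"target",(215.9,194.6),1),
(ps,"axis",(363.7,238.2),1),(ps,"index",(338.2,228.3),1),(ps,"post",(383.7,237.6),1),(ps,"target",(359.2,258.2),1)]
for sel in(uv,uv[:4],uv[4:]):
    v,r=measure(0,0,sel);print(np.round(v,4),np.degrees(v[2:]));print(np.round(r,1).tolist())
for p,q in((pt,(217.2,184.2)),(ps,(None))):
    if q: print(at(p,q,.041),at(p,(215.9,194.6),.041))
a=v[2]
c=np.append(v[:2],.04);print("scale px top",proj(pt,c+[0,.01,0])-proj(pt,c))
o=ctrl.get_obs();print(o["time_s"],o["eef_pos"],o["eef_rot"])
E
```

```text
[ 0.5927  0.0901 -1.9968 -0.0795] [-114.40881608   -4.55466196]
[[-0.3, 0.2], [-0.1, 0.0], [-0.5, 0.1], [-0.9, 0.3], [-0.3, 0.2], [-0.0, 0.7], [-0.7, 0.8], [-0.4, -0.7]]
[ 0.5932  0.0892 -2.0052 -0.1021] [-114.88818555   -5.85148453]
[[0.0, 0.0], [0.1, -0.0], [-0.1, -0.2], [-0.0, 0.2]]
[ 0.5915  0.0908 -1.9811 -0.0742] [-113.50921967   -4.25068657]
[[0.0, -0.0], [0.1, 0.6], [-0.3, 0.4], [0.1, -1.0]]
[0.68652514 0.07980639 0.041     ] [0.65730827 0.08249232 0.041     ]
scale px top [-3.60500385 -0.0675662 ]
1.8 [ 0.15160282 -0.55467069  0.40468569] [-1.36835691e-05  9.91117802e-01  1.32986846e-01 -1.53823594e-05]
```

```bash
python3 -m handwheel '[{"offset":[0.02,-0.016,0],"spin":0,"grip":0},{"offset":[0.06,-0.049,0],"spin":2,"grip":0},{"offset":[0.1,-0.081,0],"spin":4,"grip":0},{"offset":[0.14,-0.113,0],"spin":6,"grip":0},{"offset":[0.18,-0.146,0],"spin":9,"grip":0},{"offset":[0.22,-0.178,0],"spin":12,"grip":0},{"offset":[0.26,-0.21,0],"spin":15,"grip":0},{"offset":[0.3,-0.243,0],"spin":18,"grip":0},{"offset":[0.34,-0.275,0],"spin":21,"grip":0},{"offset":[0.38,-0.308,0],"spin":24,"grip":0},{"offset":[0.42,-0.34,0],"spin":27,"grip":0},{"offset":[0.46,-0.372,0],"spin":30,"grip":0},{"offset":[0.5,-0.405,0],"spin":33,"grip":0},{"offset":[0.54,-0.437,0],"spin":36,"grip":0},{"offset":[0.58,-0.47,0],"spin":39,"grip":0},{"offset":[0.61,-0.494,0],"spin":40,"grip":0},{"offset":[0.63,-0.51,0],"spin":40,"grip":0},{"offset":[0.64,-0.518,0],"spin":40,"grip":0},{"offset":[0.645,-0.522,0],"spin":40,"grip":0},{"offset":[0.645,-0.522,0],"spin":40,"grip":0}]'
python3 - <<'E'
from h import *
o=ctrl.get_obs();print(o["q"],o["opening"],o["wrist_force"]);q=o["eef_rot"];print("yaw",np.degrees(2*np.arctan2(q[2],q[1])))
p=cams.camera("scene");cv2.imwrite("pics/s4.png",p["color"][:,:,::-1]);print(proj(p,o["eef_pos"]-np.array([0,0,.173])))
E
```

```text
time_s: 4.3
eef_pos: [0.6361, 0.1186, 0.4047]
eef_rot: [0.0, 0.977, -0.214, -0.0]
wrist_force: [-0.7, -0.1, 0.7]
opening: 0.003
[ 1.25863225e-03  3.38477252e-01  1.41301362e+00 -2.05614876e-04
  1.39033649e+00  2.00363508e+00] 0.0033246578030747915 [-0.66911375 -0.13912808  0.65787936]
yaw -24.725603735126736
[388.61807161 175.30029455]
```

View pics/s4.png

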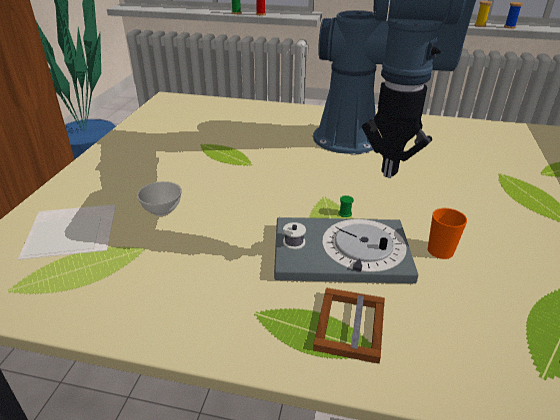

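The fingertips show at (389,175), where I predicted. Now I'll descend behind the post.

```bash
python3 -m handwheel '[{"offset":[0,0,0.03],"spin":0,"grip":0},{"offset":[0,0,0.07],"spin":0,"grip":0},{"offset":[0,0,0.11],"spin":0,"grip":0},{"offset":[0,0,0.14],"spin":0,"grip":0},{"offset":[0,0,0.16],"spin":0,"grip":0},{"offset":[0,0,0.175],"spin":0,"grip":0},{"offset":[0,0,0.182],"spin":0,"grip":0},{"offset":[0,0,0.182],"spin":0,"grip":0}]'
python3 - <<'E'
from h import *
p=cams.camera("scene");a=p["color"][150:300,280:480,::-1];cv2.imwrite("pics/s5.png",cv2.resize(a,None,fx=4,fy=4))
E
```

```text
time_s: 5.35
eef_pos: [0.6363, 0.1189, 0.2229]
eef_rot: [-0.0, 0.977, -0.214, 0.0]
wrist_force: [-0.0, 1.0, 0.9]
opening: 0.001
```

View pics/s5.png

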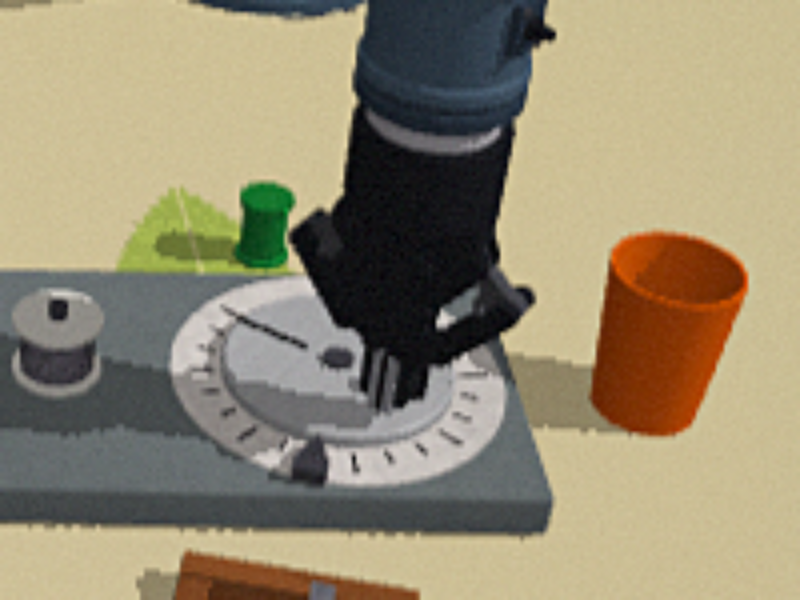

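```bash
python3 - <<'E'
from h import *
c=np.array([.593,.0897]);p0=np.array([.6362,.1187]);y=np.radians(-24.73)
tx=np.array([np.cos(y),np.sin(y)]);ty=np.array([np.sin(y),-np.cos(y)])
for th in list(range(-6,106,6)):
    a=np.radians(65.6+th);t=np.array([-np.sin(a),np.cos(a)]);f=c+.044*np.array([np.cos(a),np.sin(a)])-.019*t
    d=f-p0;print(th,np.round([d@tx,d@ty],4),"spin",-th, np.round(f,3))
E
```

```text
-6 [-0.0039  0.0025] spin 6 [0.632 0.118]
0 [-0.0084  0.0003] spin 0 [0.628 0.122]
6 [-0.0131 -0.0014] spin -6 [0.625 0.125]
12 [-0.0179 -0.0026] spin -12 [0.621 0.129]
18 [-0.0229 -0.0033] spin -18 [0.617 0.131]
24 [-0.0279 -0.0035] spin -24 [0.612 0.134]
30 [-0.0329 -0.0032] spin -30 [0.608 0.135]
36 [-0.0379 -0.0023] spin -36 [0.603 0.137]
42 [-0.0427 -0.0009] spin -42 [0.598 0.137]
48 [-0.0473  0.001 ] spin -48 [0.593 0.138]
54 [-0.0518  0.0033] spin -54 [0.588 0.137]
60 [-0.0559  0.0061] spin -60 [0.583 0.137]
66 [-0.0598  0.0093] spin -66 [0.578 0.135]
72 [-0.0633  0.013 ] spin -72 [0.573 0.133]
78 [-0.0664  0.0169] spin -78 [0.569 0.131]
84 [-0.069   0.0212] spin -84 [0.565 0.128]
90 [-0.0712  0.0257] spin -90 [0.561 0.125]
96 [-0.0729  0.0304] spin -96 [0.557 0.122]
102 [-0.0741  0.0352] spin -102 [0.554 0.118]
```

First half of the push, then a check.

```bash
python3 -m handwheel '[{"offset":[-0.005,0,0],"spin":0,"grip":0},{"offset":[-0.008,0,0],"spin":0,"grip":0},{"offset":[-0.013,-0.001,0],"spin":-6,"grip":0},{"offset":[-0.018,-0.003,0],"spin":-12,"grip":0},{"offset":[-0.023,-0.003,0],"spin":-18,"grip":0},{"offset":[-0.028,-0.003,0],"spin":-24,"grip":0},{"offset":[-0.033,-0.003,0],"spin":-30,"grip":0},{"offset":[-0.038,-0.002,0],"spin":-36,"grip":0},{"offset":[-0.043,-0.001,0],"spin":-42,"grip":0},{"offset":[-0.045,0,0],"spin":-45,"grip":0},{"offset":[-0.045,0,0],"spin":-45,"grip":0}]'
python3 - <<'E'
from h import *
p=cams.camera("scene");a=p["color"][150:300,280:480,::-1];cv2.imwrite("pics/s6.png",cv2.resize(a,None,fx=4,fy=4))
E
```

```text
time_s: 6.78
eef_pos: [0.5953, 0.138, 0.2232]
eef_rot: [-0.0, 0.984, 0.176, 0.0]
wrist_force: [-0.0, 0.2, 0.5]
opening: 0.005
```

View pics/s6.png

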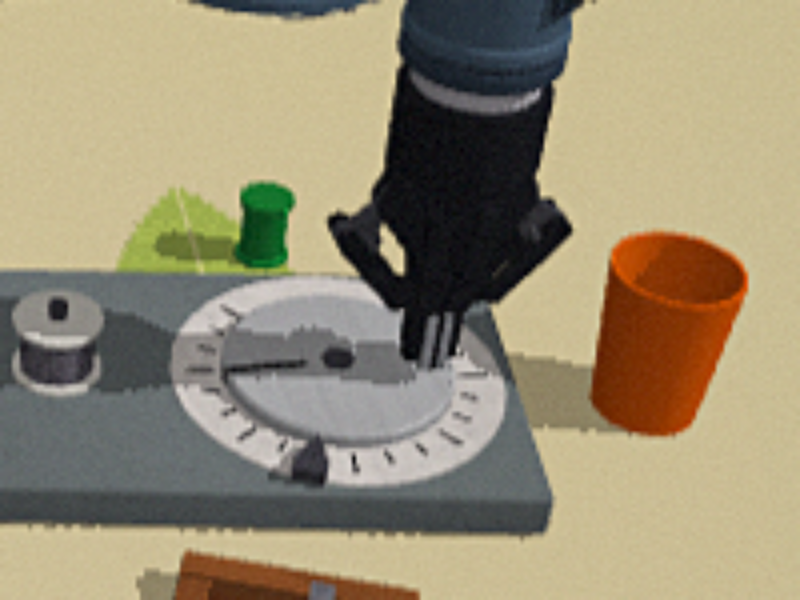

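The post is being pushed. The index now ends at crop (225,370), which is pixel (335.9,242.1).

```bash
python3 - <<'E'
from h import *
p=cams.camera("scene");x=at(p,(335.9,242.1),.04);print(x,np.degrees(np.arctan2(x[1]-.0899,x[0]-.5927)))
c=np.array([.593,.0897]);o=ctrl.get_obs();q=o["eef_rot"];y=2*np.arctan2(q[2],q[1]);p0=o["eef_pos"][:2];print(np.degrees(y),p0)
tx=np.array([np.cos(y),np.sin(y)]);ty=np.array([np.sin(y),-np.cos(y)])
for th in list(range(45,110,5)):
    a=np.radians(65.6+th);t=np.array([-np.sin(a),np.cos(a)]);f=c+.044*np.array([np.cos(a),np.sin(a)])-.019*t
    d=f-p0;print(th,np.round([d@tx,d@ty],4),"spin",-(th-45))
E
```

```text
[0.61543809 0.03225517 0.04      ] -68.47316925500523
20.23093324920577 [0.59537411 0.13784752]
45 [-0.0002  0.0002] spin 0
50 [-0.0041 -0.0012] spin -5
55 [-0.0081 -0.0023] spin -10
60 [-0.0122 -0.0031] spin -15
65 [-0.0164 -0.0035] spin -20
70 [-0.0206 -0.0035] spin -25
75 [-0.0247 -0.0032] spin -30
80 [-0.0289 -0.0025] spin -35
85 [-0.0329 -0.0015] spin -40
90 [-0.0368 -0.0001] spin -45
95 [-0.0406  0.0017] spin -50
100 [-0.0443  0.0037] spin -55
105 [-0.0477  0.0061] spin -60
```

Turned about 46° against 45° planned, so the model holds. Next I'll push to 98° and check.

```bash
python3 -m handwheel '[{"offset":[-0.004,-0.001,0],"spin":-5,"grip":0},{"offset":[-0.008,-0.002,0],"spin":-10,"grip":0},{"offset":[-0.012,-0.003,0],"spin":-15,"grip":0},{"offset":[-0.0165,-0.0035,0],"spin":-20,"grip":0},{"offset":[-0.0205,-0.0035,0],"spin":-25,"grip":0},{"offset":[-0.0245,-0.003,0],"spin":-30,"grip":0},{"offset":[-0.029,-0.0025,0],"spin":-35,"grip":0},{"offset":[-0.033,-0.0015,0],"spin":-40,"grip":0},{"offset":[-0.037,0,0],"spin":-45,"grip":0},{"offset":[-0.0405,0.0015,0],"spin":-50,"grip":0},{"offset":[-0.043,0.003,0],"spin":-53,"grip":0},{"offset":[-0.043,0.003,0],"spin":-53,"grip":0}]'
python3 - <<'E'
from h import *
s=np.mean([cams.camera("scene")["color"].astype(float) for _ in range(4)],0)
a=np.clip(s[215:280,320:400]*1.2,0,255).astype(np.uint8)[:,:,::-1];cv2.imwrite("pics/s7.png",cv2.resize(a,None,fx=9,fy=9,interpolation=cv2.INTER_NEAREST))
p=cams.camera("top");a=p["color"][180:245,170:250,::-1];cv2.imwrite("pics/t7.png",cv2.resize(a,None,fx=9,fy=9,interpolation=cv2.INTER_NEAREST))
E
```

```text
time_s: 8.38
eef_pos: [0.556, 0.1199, 0.2228]
eef_rot: [0.0, 0.803, 0.596, 0.0]
wrist_force: [0.3, -0.3, -0.1]
opening: -0.001
```

View pics/s7.png

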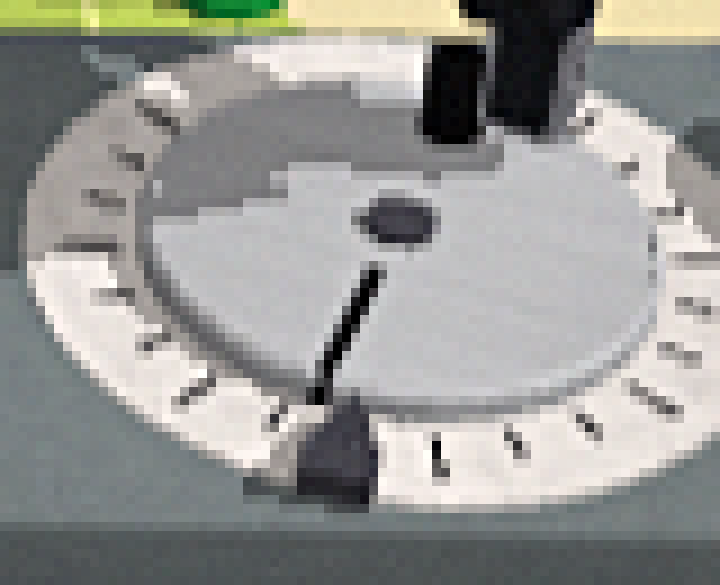

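View pics/t7.png

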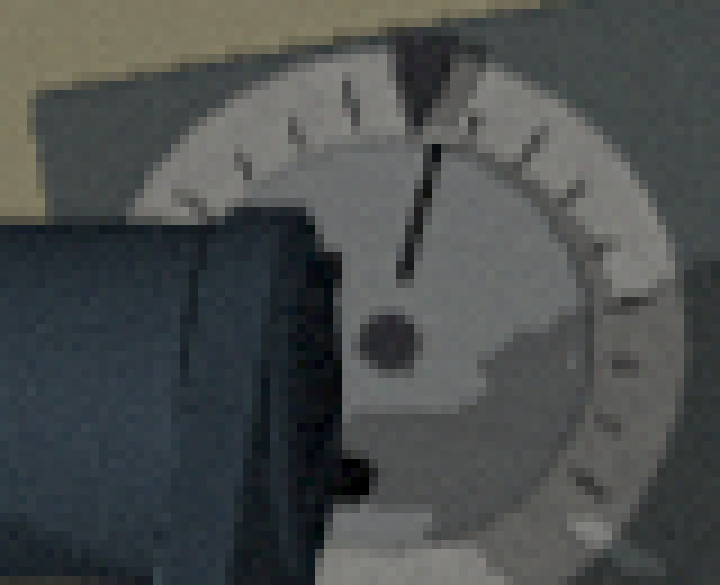

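Remaining is about 5–8°: in the top crop the index end is at (436,150) and the tip at (417,130). I'll measure it at sub-pixel level.

```bash
cat > sub.py <<'E'
from h import *
C={"top":np.array([.5932,.0892]),"scene":np.array([.5922,.0905])}
def angs(n,ir,tr,N=5):
    ps=[cams.camera(n) for _ in range(N)];im=np.mean([p["color"].astype(float).mean(2) for p in ps],0);p=ps[0]
    out=[]
    # polar sampling in world about axis; hub located by dark centroid
    h=proj(p,[*C[n],.043]);x,y=np.round(h).astype(int);w=im[y-5:y+6,x-6:x+7];bg=np.median(im[y-8:y+9,x-10:x+11])
    m=np.clip(bg-15-w,0,None);yy,xx=np.mgrid[y-5:y+6,x-6:x+7];c=at(p,((m*xx).sum()/m.sum(),(m*yy).sum()/m.sum()),.0425)[:2]
    def prof(r,z,lo,hi):
        a=np.radians(np.arange(lo,hi,.25));uv=np.array([proj(p,[c[0]+r*np.cos(t),c[1]+r*np.sin(t),z]) for t in a]).astype(np.float32)
        v=cv2.remap(im.astype(np.float32),uv[None,:,0],uv[None,:,1],cv2.INTER_LINEAR)[0];return np.degrees(a),v
    print(n,"axis",np.round(c,4))
    for r in(.03,.035,.04,.045,.05,.055,.06):
        a,v=prof(r,.04,*ir);m=np.clip(np.median(v)-12-v,0,None);print("  idx",r,round((m*a).sum()/m.sum(),2),end="")
    print()
    for r in(.067,.07,.075,.08,.085,.09,.094):
        a,v=prof(r,.041,*tr);th=(v.min()+np.percentile(v,20))/2 if 0 else v.min()+18
        s=a[v<th];print("  rid",r,s.min(),s.max(),round((s.min()+s.max())/2,2),end="")
    print()
E
python3 - <<'E'
from sub import *
angs("top",(-30,10),(-20,10));angs("scene",(-30,10),(-20,10))
E
```

```text
top axis [0.5915 0.0937]
  idx 0.03 -18.64  idx 0.035 -17.78  idx 0.04 -17.04  idx 0.045 -16.38  idx 0.05 -16.16  idx 0.055 -15.85  idx 0.06 -15.52
  rid 0.067 -20.0 -6.75 -13.38  rid 0.07 -10.25 -7.75 -9.0  rid 0.075 -11.0 -6.5 -8.75  rid 0.08 -12.5 -5.0 -8.75  rid 0.085 -13.0 -3.5 -8.25  rid 0.09 -13.0 -4.0 -8.5  rid 0.094 -14.0 -2.0 -8.0
scene axis [0.5912 0.0913]
  idx 0.03 -11.5  idx 0.035 -11.67  idx 0.04 -12.06  idx 0.045 -11.79  idx 0.05 -11.86  idx 0.055 -12.14  idx 0.06 -12.26
  rid 0.067 -11.75 -10.25 -11.0  rid 0.07 -12.000000000000002 -10.25 -11.12  rid 0.075 -12.25 -10.5 -11.38  rid 0.08 -6.75 -2.0 -4.38  rid 0.085 9.25 9.25 9.25  rid 0.09 -8.25 0.0 -4.12  rid 0.094 -9.5 0.25 -4.62
```

```bash
sed -i 's/^    def prof/    c=C[n]\n    def prof/; s/v.min()+18$/v[np.abs(a+5)<8].min()+22/; s/s=a\[v<th\]/s=a[(v<th)]/' sub.py
sed -i 's/v\[np.abs(a+5)<8\].min()+22/v.min()+22/' sub.py
python3 - <<'E'
from sub import *
angs("top",(-25,5),(-13,4));angs("scene",(-25,5),(-9,4))
E
```

```text
top axis [0.5932 0.0892]
  idx 0.03 -10.41  idx 0.035 -10.98  idx 0.04 -11.1  idx 0.045 -11.4  idx 0.05 -11.4  idx 0.055 -11.64  idx 0.06 -11.46
  rid 0.067 -7.0 -3.5 -5.25  rid 0.07 -7.0 -4.0 -5.5  rid 0.075 -8.5 -2.5 -5.5  rid 0.08 -10.25 -0.7500000000000001 -5.5  rid 0.085 -10.75 -0.25 -5.5  rid 0.09 -11.0 0.25 -5.38  rid 0.094 -13.0 3.7499999999999996 -4.62
scene axis [0.5922 0.0905]
  idx 0.03 -10.6  idx 0.035 -10.62  idx 0.04 -11.14  idx 0.045 -11.25  idx 0.05 -11.16  idx 0.055 -11.51  idx 0.06 -11.7
  rid 0.067 -9.0 -8.75 -8.88  rid 0.07 -9.0 -3.7499999999999996 -6.38  rid 0.075 -6.5 -1.5000000000000002 -4.0  rid 0.08 -6.75 -1.25 -4.0  rid 0.085 -8.5 -0.25 -4.38  rid 0.09 -9.0 0.5 -4.25  rid 0.094 -9.0 0.7500000000000001 -4.12
```

```bash
python3 -m handwheel '[{"offset":[-0.0015,-0.0005,0],"spin":-2,"grip":0},{"offset":[-0.003,-0.001,0],"spin":-4,"grip":0},{"offset":[-0.0045,-0.0013,0],"spin":-5.5,"grip":0},{"offset":[-0.0045,-0.0013,0],"spin":-5.5,"grip":0}]'
python3 - <<'E'
from sub import *
angs("top",(-20,5),(-13,4));angs("scene",(-20,5),(-9,4))
E
```

```text
time_s: 10.12
eef_pos: [0.5534, 0.1159, 0.2227]
eef_rot: [0.0, 0.773, 0.635, -0.0]
wrist_force: [-0.5, 0.5, 0.2]
opening: 0.003
top axis [0.5932 0.0892]
  idx 0.03 -4.5  idx 0.035 -4.98  idx 0.04 -5.54  idx 0.045 -5.42  idx 0.05 -5.8  idx 0.055 -6.17  idx 0.06 -5.93
  rid 0.067 -7.0 -3.5 -5.25  rid 0.07 -7.0 -4.0 -5.5  rid 0.075 -8.75 -2.5 -5.62  rid 0.08 -10.0 -0.7500000000000001 -5.38  rid 0.085 -10.75 -0.25 -5.5  rid 0.09 -11.0 0.25 -5.38  rid 0.094 -13.0 2.75 -5.12
scene axis [0.5922 0.0905]
  idx 0.03 -4.13  idx 0.035 -4.85  idx 0.04 -5.09  idx 0.045 -5.28  idx 0.05 -5.64  idx 0.055 -5.58  idx 0.06 -5.85
  rid 0.067 -6.25 -4.0 -5.12  rid 0.07 -6.000000000000001 -4.0 -5.0  rid 0.075 -6.75 -1.5000000000000002 -4.12  rid 0.08 -6.75 -1.25 -4.0  rid 0.085 -8.5 -0.25 -4.38  rid 0.09 -9.0 0.5 -4.25  rid 0.094 -9.0 0.7500000000000001 -4.12
```

```bash
python3 - <<'E'
from h import *
def big(n,r,c,k,f,g):
    s=np.mean([cams.camera(n)["color"].astype(float) for _ in range(5)],0)
    a=np.clip(s[r[0]:r[1],c[0]:c[1]]*g,0,255).astype(np.uint8)[:,:,::-1];cv2.imwrite(k,cv2.resize(a,None,fx=f,fy=f,interpolation=cv2.INTER_NEAREST))
big("scene",(225,275),(340,385),"pics/s8.png",12,1.1);big("top",(180,225),(195,240),"pics/t8.png",13,1.5)
p=cams.camera("top");print(proj(p,[.5932,.0892,.04]),proj(p,[.5932+.064*np.cos(-.094),.0892+.064*np.sin(-.094),.04]))
E
```

```text
[212.78938773 217.58877677] [215.69575689 194.77668181]
```

View pics/t8.png

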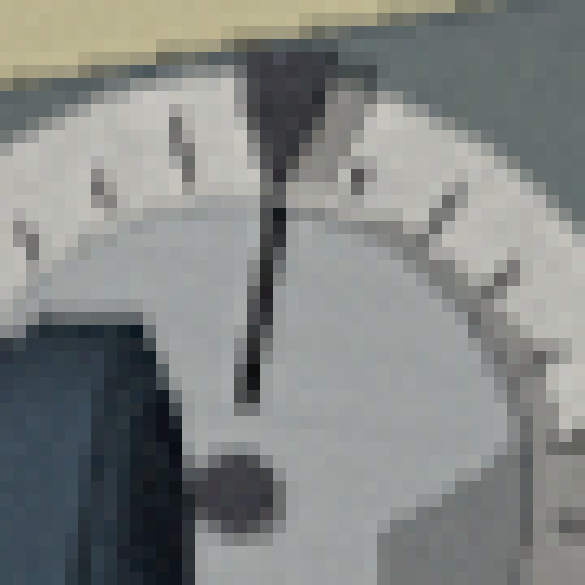

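View pics/s8.png

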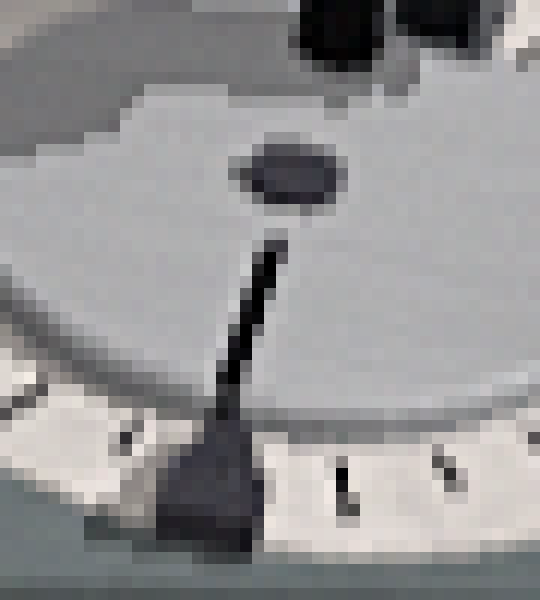

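The index nearly meets the tip. In the top crop the line ends at (277,215) and its extension passes about 0.3 px clockwise of the tip at (280,183), so about 0.7° remains.

```bash
python3 -m handwheel '[{"offset":[-0.0003,-0.0001,0],"spin":-0.4,"grip":0},{"offset":[-0.0006,-0.0001,0],"spin":-0.7,"grip":0},{"offset":[-0.0006,-0.0001,0],"spin":-0.7,"grip":0}]'
python3 - <<'E'
from sub import *
angs("top",(-20,5),(-13,4));angs("scene",(-20,5),(-9,4))
E
```

```text
time_s: 11.55
eef_pos: [0.5533, 0.1156, 0.2227]
eef_rot: [-0.0, 0.769, 0.639, 0.0]
wrist_force: [0.4, 0.3, -0.5]
opening: -0.001
top axis [0.5932 0.0892]
  idx 0.03 -4.53  idx 0.035 -4.5  idx 0.04 -5.24  idx 0.045 -4.87  idx 0.05 -5.18  idx 0.055 -5.6  idx 0.06 -5.77
  rid 0.067 -7.0 -3.5 -5.25  rid 0.07 -7.0 -4.0 -5.5  rid 0.075 -8.5 -2.5 -5.5  rid 0.08 -10.0 -0.7500000000000001 -5.38  rid 0.085 -10.75 -0.25 -5.5  rid 0.09 -11.0 0.25 -5.38  rid 0.094 -13.0 2.75 -5.12
scene axis [0.5922 0.0905]
  idx 0.03 -4.09  idx 0.035 -4.78  idx 0.04 -4.85  idx 0.045 -4.45  idx 0.05 -5.0  idx 0.055 -4.88  idx 0.06 -5.32
  rid 0.067 -6.25 -4.0 -5.12  rid 0.07 -6.000000000000001 -3.7499999999999996 -4.88  rid 0.075 -6.5 -1.5000000000000002 -4.0  rid 0.08 -6.5 -1.25 -3.88  rid 0.085 -8.5 -0.25 -4.38  rid 0.09 -8.75 0.5 -4.12  rid 0.094 -9.0 0.7500000000000001 -4.12
```

```bash
python3 -m handwheel '[{"offset":[-0.0003,0,0],"spin":-0.4,"grip":0},{"offset":[-0.0003,0,0],"spin":-0.4,"grip":0},{"offset":[0.003,0,0],"spin":-0.4,"grip":0},{"offset":[0.01,0,0],"spin":-0.4,"grip":0},{"offset":[0.015,0,0],"spin":-0.4,"grip":0},{"offset":[0.015,0,-0.02],"spin":-0.4,"grip":0},{"offset":[0.015,0,-0.06],"spin":-0.4,"grip":0},{"offset":[0.015,0,-0.11],"spin":-0.4,"grip":0},{"offset":[0.015,0,-0.15],"spin":-0.4,"grip":0},{"offset":[0.03,0.05,-0.18],"spin":-0.4,"grip":0},{"offset":[0.05,0.1,-0.18],"spin":-0.4,"grip":0},{"offset":[0.05,0.1,-0.18],"spin":-0.4,"grip":0}]'
python3 - <<'E'
from h import *
def big(n,r,c,k,f,g):
    s=np.mean([cams.camera(n)["color"].astype(float) for _ in range(5)],0)
    a=np.clip(s[r[0]:r[1],c[0]:c[1]]*g,0,255).astype(np.uint8)[:,:,::-1];cv2.imwrite(k,cv2.resize(a,None,fx=f,fy=f,interpolation=cv2.INTER_NEAREST))
big("scene",(225,275),(340,395),"pics/s9.png",12,1.1);big("top",(180,225),(185,245),"pics/t9.png",13,1.5)
p=cams.camera("scene");cv2.imwrite("pics/s9f.png",p["color"][:,:,::-1])
from sub import *
angs("top",(-20,5),(-13,4));angs("scene",(-20,5),(-9,4))
E
```

```text
time_s: 13.55
eef_pos: [0.663, 0.1468, 0.4007]
eef_rot: [-0.0, 0.767, 0.642, -0.0]
wrist_force: [-1.1, -0.0, -0.9]
opening: 0.001
top axis [0.5932 0.0892]
  idx 0.03 -3.6  idx 0.035 -3.98  idx 0.04 -4.79  idx 0.045 -4.57  idx 0.05 -4.5  idx 0.055 -4.98  idx 0.06 -4.99
  rid 0.067 -7.0 -3.5 -5.25  rid 0.07 -7.0 -4.0 -5.5  rid 0.075 -8.5 -2.75 -5.62  rid 0.08 -10.0 -0.7500000000000001 -5.38  rid 0.085 -10.75 -0.25 -5.5  rid 0.09 -11.0 0.25 -5.38  rid 0.094 -13.0 2.75 -5.12
scene axis [0.5922 0.0905]
  idx 0.03 -3.7  idx 0.035 -3.31  idx 0.04 -4.44  idx 0.045 -4.22  idx 0.05 -4.83  idx 0.055 -4.77  idx 0.06 -4.54
  rid 0.067 -6.25 -3.7499999999999996 -5.0  rid 0.07 -6.000000000000001 -3.7499999999999996 -4.88  rid 0.075 -6.5 -1.5000000000000002 -4.0  rid 0.08 -6.75 -1.25 -4.0  rid 0.085 -8.5 -0.25 -4.38  rid 0.09 -9.0 0.5 -4.25  rid 0.094 -9.0 0.7500000000000001 -4.12
```

View pics/t9.png

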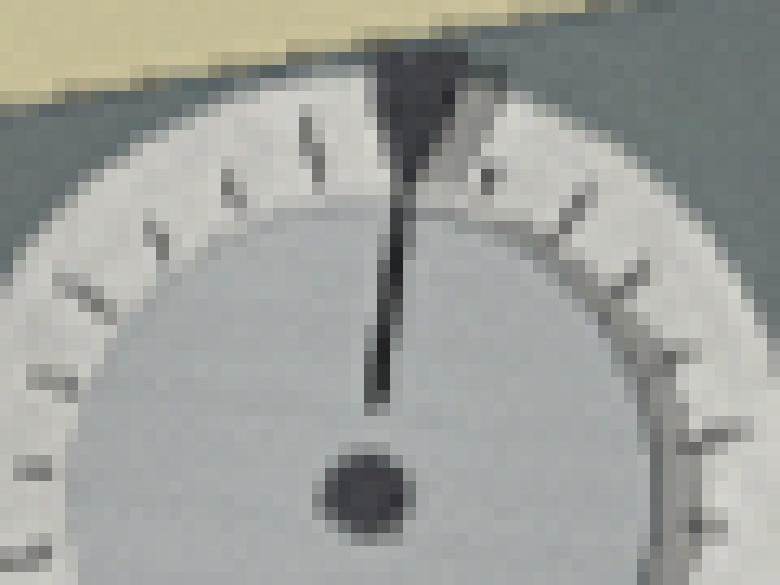

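View pics/s9.png

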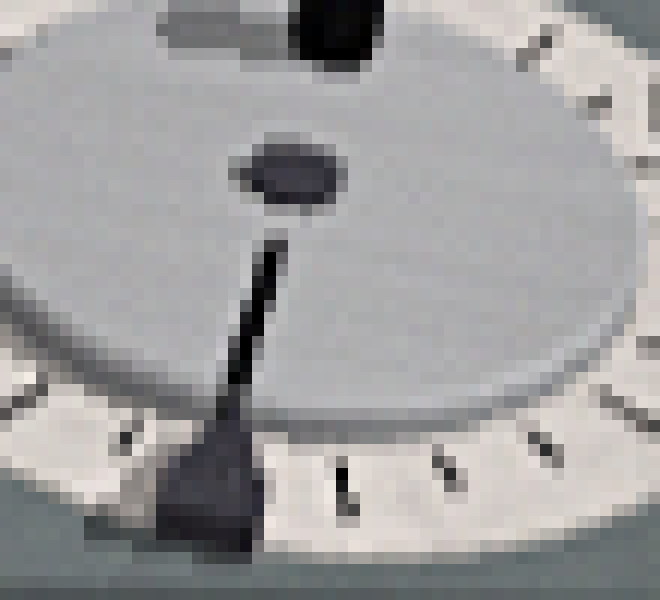

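View pics/s9f.png

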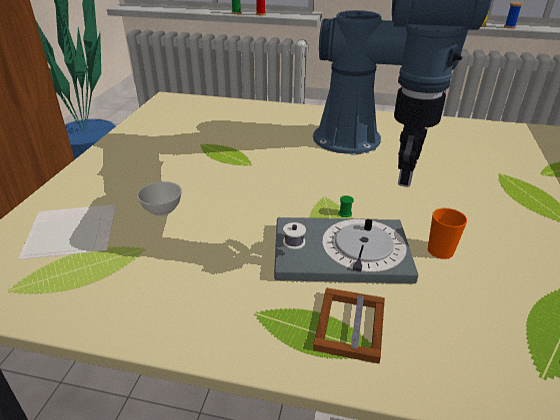

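In the top crop the index line ends at (397,205), right at the rider tip at (404,185). The scene view agrees, and the hand is clear, so I'm handing in.

```bash
python3 -c "
from bench import ctrl
print(ctrl.hand_in())"
```

```text
the job is handed in; nothing more can be done
None
```

The brake dial is set to the rider's mark. I pushed the post about 109° counter-clockwise with the closed fingertips in small checked steps, then backed off and raised the hand clear. The job is handed in, at about 14 s on the robot's clock.

**Last checks, after backing away:**

| View | Index at the rim | Rider |
|---|---|---|
| Top | about -5.0° | -5.4° |
| Scene | about -4.7° | -4.0° to -5.0° |

- **Accuracy:** the two agree to within about half a degree, and the magnified pictures show the line running into the rider's tip.
- **Measurement spread:** the two cameras disagree on the rider's angle by up to about 1°. Readings along the index line also drift 1–1.5° from its inner end to the rim, so I went by the rim readings.
- **Contact and other objects:** wrist force read about 1.4 N or less at the end of every move. The stand, rider, cup, bowl, thread reel and loom look unmoved in the final picture. I re-measured only the rider, which had not shifted.

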